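Seat a watch movement, cover it with a double lid and lift away the outer lid

ROBOT

A 6-joint arm with a two-finger parallel gripper is mounted at the origin on the work surface. World frame = base frame: x ahead of the robot, y to its left, z up, the work surface at z = 0. Lengths are in mm, angles in rad, forces in N, time in s.
With the tool pointing down it reaches from about 275 to 750 mm from the base axis. Payload 10.2 kg.
Tool frame: the origin (TCP) lies midway between the tips of the shut fingers; the grasp point (between the pads) lies 19 mm behind it; z points along the fingers, y is the line along which they close (so a half turn about z gives the same grasp; the last joint's range is limited). The gripper opens to 85 mm and grips with 20 to 120 N. Pads are 22 mm wide; open, the fingers measure 114 mm over their backs; the gripper's body (76 mm by 85 mm) begins 54 mm behind the grasp point. The pads swing forward as they close: fully open they stand 13 mm farther back than shut.
Start: joints at [0.899, 0.313, 1.498, -0, 1.331, -0.223], TCP at [227.802, 473.008, 201.494] pointing down, gripper open.
Joint ranges: [-2.94, 2.94], [-0.97, 2.17], [0.19, 2.56], [-1.23, 4.37], [0.02, 3.11], [-2.88, 2.88]. Speed limits (rad/s): [2.39, 2.39, 3.01, 3.14, 3.14, 3.14].

INTERFACE

Orientations are given as a unit quaternion [w, x, y, z].
In Python, from rig import ctrl gives the robot as it stands.
- The arm moves only by the tool send_rows, never from a script. Its argument "targets" is a list of rows, each a list of 7 numbers: the closure, from -1 (fully open) to 1 (shut), so that 0 is half open, then the shift along the tool's x, y, z in m, then the turn, a rotation vector about the tool's x, y, z in rad. In form: [[claw, dx, dy, dz, ax, ay, az], ...]. A call has exactly 10 rows; each row shifts and turns the commanded pose from where the row before left it, along the tool's axes as they then stand; what a row does not reach is not made up. A row lasts 1/8 s, in which the tool goes at most 62.5 mm and 10.7 degrees, less where a joint would pass 70% of its speed; a pose out of reach is approached as far as the arm can. A call with a gripper value outside its range is refused whole. The fingers move at their own pace and stop on an object; "squeeze" is the grip in N (left out, the last holds). Time passes only in rows, so rows that do not move let the fingers close, or fill a call up. It gives the time, the measured TCP pose, the force, the opening and the grip force at its end, in the units of the state.
- ctrl.sense(): the state, without advancing time (a new reading comes with each control period).
- ctrl.capture(name): name is "side" or "top" or "wrist"; returns a dict with "img" (480x640x3 uint8, red, green, blue), "camera_matrix" (3x3 intrinsics, pixels), "R" (3x3) and "t" (3): a world point X has camera coordinates R X + t. Camera axes: x right, y down, z forward; pixel columns grow to the right and rows downward; lengths in mm; the calibration is good to about 2 mm. A picture is of the moment at which its call begins. There is no depth.
- ctrl.finish_job(): hands the job in; it is judged then, once.
Trained networks look in a picture, given as the dict that the camera call returned (one of the last four; its "shot" number tells which), for a name from the list of things; names that differ only in an ending like _2 or _b are one class to them, and where a whole thing is asked for, a point or a joint stands for the part that bears it (a point fixed in the world has none). Each returns a list of dicts, best first, with "score" (0 to 1); they miss things now and then, are a little off and sometimes report something else, mostly with a low value. They report only what shows in the picture. A call takes as long as a camera call.
- ctrl.boxes_of(query, picture): "extent" ([left, top, width, height] in pixels, round what is visible of it).
- ctrl.landmark_of(query, picture): "point" ([column, row] in pixels: a listed point, or the origin of a listed thing).
The state is a dict: "time_s": time; "joints": joint angles; "dq": joint speeds; "tau": joint torques, N m; "eef_pos": TCP position; "ee_rot": TCP orientation; "force": force on the tool from outside, world axes, zero at the start; "wrist_torque": the same for the moment, N m; "grip_width": opening from 0.0 (shut) to 1.0 (fully open); "grip_force": force on a finger pad.
Only numpy, scipy, OpenCV 4.12 (cv2) and the standard library are available. Lean on these libraries where they do the work, as an engineer would, in place of code of your own. Each camera call takes 0.05 s, during which the arm holds its last target. There are 200 camera calls.

TASK

Put the watch movement into the round recess of the movement holder and press it fully down, flush with the rim. Then carry the two nested lids together by the inner lid's stem, lower them over the holder, let go of the stem, and lift the outer lid alone, leaving the inner lid seated and undisturbed; never part the lids before that, and do not drop them. Finish while still holding the outer lid level and still over the holder, with at least 50 mm of air between it and the top of the stem; leave the other things on the bench alone.

Things in the scene. Friction and masses are not known exactly. Their poses are not given: they have to be found in the camera images.
- holder: movement holder, fixed to the bench, plain aluminium: a round foot 80 mm across and 12 mm high, on it a round pedestal 44 mm across whose flat rim is 50 mm above the bench (top outer edge chamfered 2.5 mm). The pedestal has a round recess, 32 mm across, in its top. Origin: centre of the underside; z up
- recess (a point): centre of the recess mouth, level with the rim of the holder (50 mm above the bench); z up
- seat (a joint): stiff sliding seat (black disc) that is the floor of the recess: 0 = raised (10.5 mm below the rim, so that the movement laid on it stands 4.5 mm proud), 0.004 = pressed fully down (14.5 mm below the rim: movement flush, 0.5 mm proud). It gives at a downward push of about 6 N, has no spring and stays where it is left
- module: watch movement in its casing ring: plain steel disc 28 mm across, 15 mm thick, foot chamfered 2 mm, small brass wheels on top, about 40 g, lying flat on the bench. Origin: centre of the underside; z up. Round: its yaw does not matter
- inner: inner lid, grey plastic, about 70 g: a round cap 52 mm across and 17 mm high with, at its centre, an upright stem 12 mm across whose top is 48 mm above the cap's lower edge. Its skirt (48 mm inner diameter, 12 mm deep) drops over the holder's pedestal; seated, the lower edge is 12 mm below the holder's rim. Origin: centre of the lower edge; z up. Starts standing on the bench, inside the outer lid
- outer: outer lid, aluminium, about 80 g: a round cap 64 mm across and 18 mm high, 60 mm inner diameter (4 mm of play all round the inner lid), with a 21 mm hole in its top through which the inner lid's stem passes. It rests loose on top of the inner lid, its lower edge 2 mm above the inner lid's lower edge; the stem stands 28 mm above its top. Lifting the stem carries both lids; gripping the outer lid's rim lifts it alone. Origin: centre of the lower edge; z up
- loupe: bystander: black eye loupe, 38 mm across, 38 mm high; origin centre of underside
- driver: bystander: screwdriver 120 mm long lying on the bench
- dish: bystander: closed flat steel case 70 mm across, 14 mm high; origin centre of underside
- stone: bystander: wooden block 90 x 30 x 20 mm; origin centre of underside

How it is judged:
By the outcome, as a careful person would: the job done as asked, in the order asked, and still so for the second after the job is handed in, while the arm keeps its last pose, push and grip.
It also fails if it takes over 72 s, if anything falls off the work surface, if the arm or the gripper's body presses on something with over 40 N, if the wrist force passes 120 N, or if a joint passes its speed limit or range.

## Working session

There is one attempt and no reset: what is moved stays moved. The work goes in short steps, Python scripts to look and compute and a tool call to move; the robot and the scene stay as the last step left them, time stands still between calls to the robot, and variables do not carry over. Pictures are saved under pics/ and viewed, at most 10 in all, crops included, and the job is handed in when it is done.

Besides the shell and the picture viewer there is one more tool, called as name(argument=value, ...) on one line, values as JSON. send_rows: Moves the arm, as the interface text tells. Its arguments: {"type":"object","properties":{"targets":{"type":"array"},"squeeze":{"type":"number"}},"required":["targets"]}

```bash
mkdir -p pics; cat > h.py <<'E'
import numpy as np, cv2
from rig import ctrl
from scipy.spatial.transform import Rotation as Ro
def ray(p,uv):
    d=np.linalg.inv(p["camera_matrix"])@np.array([uv[0],uv[1],1.]); R=np.array(p["R"]);return -R.T@np.array(p["t"]),R.T@d
def onz(p,uv,z):
    c,d=ray(p,uv); return c+d*(z-c[2])/d[2]
def proj(p,X):
    q=np.array(p["camera_matrix"])@(np.array(p["R"])@np.array(X,float)+p["t"]); return q[:2]/q[2]
def save(p,n): cv2.imwrite("pics/"+n,cv2.cvtColor(p["img"],cv2.COLOR_RGB2BGR))
def st():
    s=ctrl.sense(); print({k:np.round(s[k],3).tolist() for k in("time_s","eef_pos","ee_rot","force","grip_width","grip_force","joints")}); return s
E
python3 - <<'E'
from h import *
s=st(); print(Ro.from_quat(np.roll(s["ee_rot"],-1)).as_matrix().round(3))
for c in("top","side"):
    p=ctrl.capture(c); save(p,c+"0.png"); print(c,ray(p,(320,240))[0].round())
    for n in["holder","recess","module","inner","outer","loupe","driver","dish","stone"]:
        r=ctrl.landmark_of(n,p)[:2]; b=ctrl.boxes_of(n,p)[:1]
        print(n,[(round(x["score"],2),np.round(x["point"]).tolist(),onz(p,x["point"],50 if n=="recess" else 0).round(1).tolist()) for x in r],[(round(x["score"],2),np.round(x["extent"]).tolist()) for x in b])
E
```

```text
{'time_s': 0.0, 'eef_pos': [227.593, 472.778, 200.949], 'ee_rot': [-0.0, 0.223, 0.975, -0.001], 'force': [-0.024, -0.013, -0.645], 'grip_width': 1.003, 'grip_force': 0.0, 'joints': [0.899, 0.313, 1.498, 0.0, 1.331, -0.223]}
[[-0.901  0.434 -0.001]
 [ 0.434  0.901 -0.001]
 [ 0.    -0.001 -1.   ]]
top [ 527.    5. 1005.]
holder [(0.61, [211.0, 262.0], [576.4, 256.0, 0.0])] [(0.62, [193.0, 244.0, 32.0, 36.0])]
recess [(0.58, [203.0, 267.0], [564.5, 260.0, 50.0])] [(0.56, [189.0, 247.0, 39.0, 38.0])]
module [(0.69, [426.0, 258.0], [584.2, -225.8, 0.0])] [(0.46, [422.0, 254.0, 16.0, 14.0])]
inner [] [(0.66, [321.0, 255.0, 11.0, 10.0])]
outer [(0.69, [325.0, 260.0], [579.6, -0.6, 0.0]), (0.19, [428.0, 259.0], [582.6, -228.7, 0.0])] [(0.88, [313.0, 246.0, 30.0, 26.0])]
loupe [(0.65, [254.0, 202.0], [712.6, 160.7, 0.0])] [(0.69, [243.0, 190.0, 22.0, 18.0])]
driver [(0.71, [365.0, 189.0], [740.2, -90.4, 0.0])] [(0.68, [340.0, 177.0, 56.0, 12.0])]
dish [(0.87, [505.0, 283.0], [528.2, -398.4, 0.0])] [(0.87, [494.0, 270.0, 33.0, 29.0])]
stone [(0.77, [144.0, 308.0], [475.0, 403.8, 0.0])] [(0.92,
[... 212 characters left out ...]
.0], [573.8, 256.9, 50.0])] [(0.64, [307.0, 338.0, 46.0, 45.0])]
module [(0.45, [330.0, 202.0], [574.9, -212.5, 0.0])] []
inner [(0.48, [328.0, 259.0], [574.7, -10.3, 0.0]), (0.47, [326.0, 261.0], [579.7, -3.8, -0.0])] [(0.49, [322.0, 244.0, 16.0, 15.0])]
outer [(0.63, [329.0, 260.0], [574.0, -4.8, 0.0])] [(0.86, [314.0, 246.0, 29.0, 27.0])]
loupe [(0.78, [255.0, 320.0], [716.7, 159.5, 0.0])] [(0.56, [245.0, 299.0, 19.0, 24.0])]
driver [(0.59, [258.0, 233.0], [740.8, -92.7, 0.0])] [(0.72, [252.0, 211.0, 12.0, 34.0])]
dish [(0.91, [348.0, 158.0], [525.8, -410.3, 0.0])] [(0.91, [337.0, 145.0, 24.0, 17.0])]
stone [(0.75, [390.0, 441.0], [471.0, 395.7, 0.0])] [(0.64, [359.0, 421.0, 62.0, 39.0])]
```

View pics/top0.png

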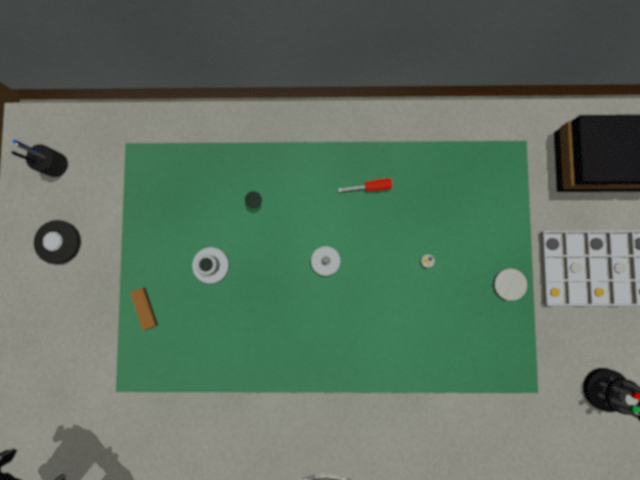

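View pics/side0.png

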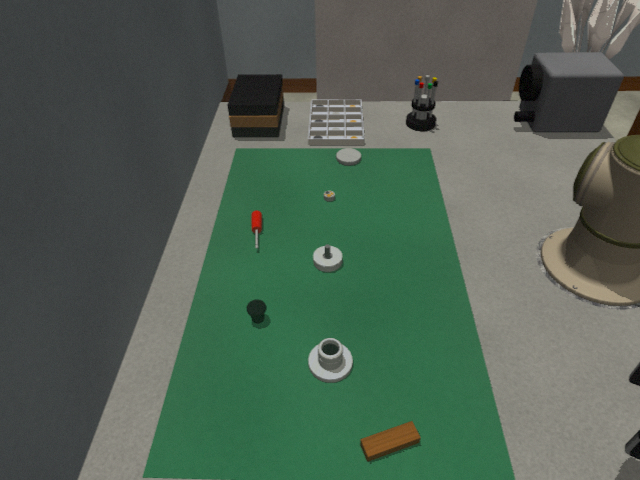

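Both views agree: the holder is at top px (211,265) / side (331,360), the lids at (325,261) / (328,259), and the module at (428,261) / (330,196). I'll go above the holder first for a close look.

send_rows(targets=[[-1, 0, 0, 0, 0, 0, -0.15], [-1, 0, 0, 0, 0, 0, -0.15], [-1, 0, 0, 0, 0, 0, -0.15], [-1, -0.047, -0.031, -0.007, 0, 0, 0], [-1, -0.047, -0.031, -0.007, 0, 0, 0], [-1, -0.047, -0.031, -0.007, 0, 0, 0], [-1, -0.047, -0.031, -0.007, 0, 0, 0], [-1, -0.047, -0.031, -0.007, 0, 0, 0], [-1, -0.047, -0.031, -0.007, 0, 0, 0], [-1, -0.047, -0.031, -0.007, 0, 0, 0]])

```text
time_s: 3.15
eef_pos: [558.4, 255.2, 250.8]
ee_rot: [0.0, -0.001, 1.0, 0.0]
force: [0.8, 0.4, -0.3]
grip_width: 0.998
grip_force: 0.0
```

```bash
cat >> h.py <<'E'
def look(n,q,name=None,zs={}):
    p=ctrl.capture(n)
    if name: save(p,name)
    print(n,"cam",ray(p,(320,240))[0].round())
    for k in q:
        for x in ctrl.landmark_of(k,p)[:2]: print("L",k,round(x["score"],2),np.round(x["point"],1),onz(p,x["point"],zs.get(k,0)).round(1))
        for x in ctrl.boxes_of(k,p)[:1]:
            e=x["extent"];print("B",k,round(x["score"],2),np.round(e),onz(p,(e[0]+e[2]/2,e[1]+e[3]/2),zs.get(k,0)).round(1))
    return p
E
python3 - <<'E'
from h import *
s=st(); look("wrist",["holder","recess"],"w1.png",{"recess":50})
E
```

```text
{'time_s': 3.15, 'eef_pos': [558.446, 255.164, 250.783], 'ee_rot': [0.0, -0.001, 1.0, 0.0], 'force': [0.816, 0.444, -0.31], 'grip_width': 0.998, 'grip_force': 0.0, 'joints': [0.238, 0.491, 1.114, 0.0, 1.537, -1.334]}
wrist cam [483. 256. 422.]
L holder 0.61 [316.7 199.3] [564.3 255.3   0. ]
B holder 0.68 [278. 163.  78.  77.] [566.9 255.4   0. ]
L recess 0.66 [317.1 213.1] [568.1 255.7  50. ]
B recess 0.71 [280. 168.  74.  69.] [558. 256.  50.]
```

View pics/w1.png

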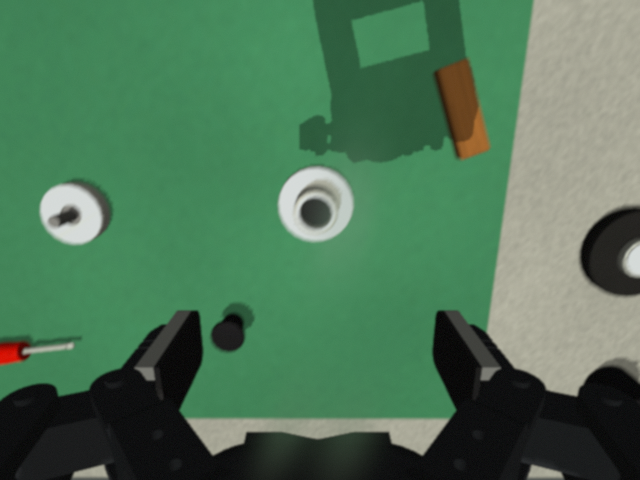

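The wrist view shows the holder foot at (316,204), the recess mouth at (316,211) and the lids at (72,213). Next I fit circles for a finer holder estimate.

```bash
cat >> h.py <<'E'
def blob(p,c,r,f,seed=None,hull=True):
    """ellipse centre of the component of mask f(hsv,img) at/near c within r px"""
    im=p["img"]; hsv=cv2.cvtColor(im,cv2.COLOR_RGB2HSV).astype(int)
    m=f(hsv).astype(np.uint8); d=np.zeros_like(m); cv2.circle(d,(int(c[0]),int(c[1])),int(r),1,-1); m&=d
    cs,_=cv2.findContours(m,cv2.RETR_EXTERNAL,cv2.CHAIN_APPROX_NONE)
    k=max(cs,key=cv2.contourArea); k=cv2.convexHull(k) if hull else k
    return cv2.fitEllipse(k)
bright=lambda h:(h[...,1]<60)&(h[...,2]>110)
dark=lambda h:(h[...,2]<100)&(h[...,1]<90)
E
python3 - <<'E'
from h import *
p=ctrl.capture("wrist")
e=blob(p,(316,204),50,bright);print("foot",e,onz(p,e[0],12))
e=blob(p,(316,211),17,dark);print("recess",e,onz(p,e[0],50),onz(p,e[0],40))
E
```

```text
foot ((315.296142578125, 203.8932342529297), (74.90304565429688, 75.89366149902344), 88.29753112792969) [564.73722749 255.32306675  12.        ]
recess ((314.7987060546875, 212.59750366210938), (29.058032989501953, 30.10862922668457), 83.68700408935547) [565.48016954 255.04619669  50.        ] [567.74817695 254.98065338  40.        ]
```

send_rows(targets=[[-1, -0.002, -0.053, 0, 0, 0, 0], [-1, -0.002, -0.053, 0, 0, 0, 0], [-1, -0.002, -0.053, 0, 0, 0, 0], [-1, -0.002, -0.053, 0, 0, 0, 0], [-1, -0.002, -0.053, 0, 0, 0, 0], [-1, -0.002, -0.053, 0, 0, 0, 0], [-1, -0.002, -0.053, 0, 0, 0, 0], [-1, -0.002, -0.053, 0, 0, 0, 0], [-1, -0.002, -0.053, 0, 0, 0, 0], [-1, 0, 0, 0, 0, 0, 0]])

```text
time_s: 4.7
eef_pos: [575.2, -222.4, 249.9]
ee_rot: [-0.0, 0.001, 1.0, 0.0]
force: [0.2, 1.0, -0.5]
grip_width: 0.998
grip_force: 0.0
```

```bash
python3 - <<'E'
from h import *
s=st(); look("wrist",["module","outer","inner"],"w2.png")
E
```

```text
{'time_s': 4.7, 'eef_pos': [575.169, -222.384, 249.935], 'ee_rot': [-0.0, 0.001, 1.0, 0.0], 'force': [0.158, 1.049, -0.522], 'grip_width': 0.998, 'grip_force': 0.0, 'joints': [-0.559, 0.498, 1.105, -0.0, 1.539, -2.128]}
wrist cam [ 500. -221.  421.]
B module 0.94 [303. 179.  26.  30.] [ 574.6 -223.4    0. ]
L outer 0.64 [524.4 193.9] [575.    0.6   0. ]
B outer 0.88 [497. 167.  68.  60.] [578.4   8.1   0. ]
L inner 0.63 [520.3 197.1] [578.4  -3.3   0. ]
```

View pics/w2.png

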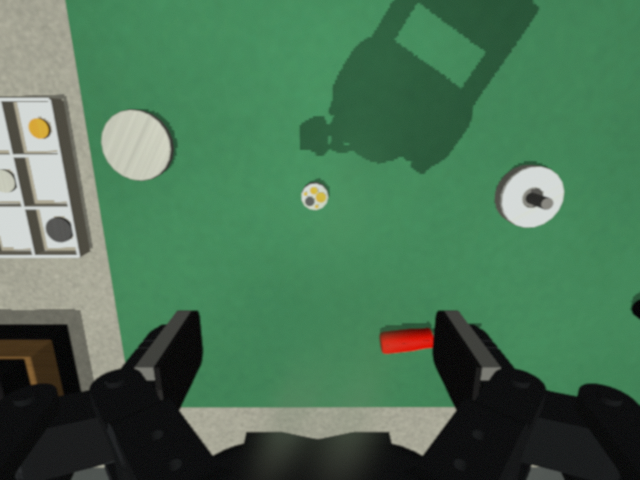

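The module's disc is at (315,197), about 30 px wide, and the lids are at (530,197).

```bash
python3 - <<'E'
from h import *
p=ctrl.capture("wrist")
ng=lambda h:~((h[...,0]>50)&(h[...,0]<90)&(h[...,1]>70))&(h[...,2]>90)
e=blob(p,(315,197),26,ng);print("module",e,onz(p,e[0],15),onz(p,e[0],8))
e=blob(p,(530,197),45,bright);print("outer",e,onz(p,e[0],20),onz(p,e[0],12))
E
```

```text
module ((311.1336364746094, 194.74925231933594), (27.818477630615234, 28.3983154296875), 177.15591430664062) [ 574.09629014 -225.04522638   15.        ] [ 575.36602968 -225.156298      8.        ]
outer ((528.0831298828125, 196.2924041748047), (57.9649658203125, 67.4327621459961), 52.504947662353516) [574.05200202  -2.3062382   20.        ] [575.52031228   2.00091201  12.        ]
```

send_rows(targets=[[-1, 0, -0.001, 0.025, 0, 0, 0], [-1, 0, -0.001, 0.025, 0, 0, 0], [-1, 0, 0, 0.025, 0, 0, 0], [-1, 0, 0, 0.025, 0, 0, 0], [-1, 0, 0, 0.02, 0, 0, 0], [-0.5, 0, 0, 0.02, 0, 0, 0], [-0.3, 0, 0, 0.01, 0, 0, 0], [-0.3, 0, 0, 0, 0, 0, 0], [-0.3, 0, 0, 0, 0, 0, 0], [-0.3, 0, 0, 0, 0, 0, 0]])

```text
time_s: 6.35
eef_pos: [575.9, -222.7, 101.3]
ee_rot: [0.001, -0.001, 1.0, -0.0]
force: [0.3, 0.9, -0.3]
grip_width: 0.643
grip_force: 0.0
```

```bash
python3 - <<'E'
from h import *
s=st(); p=look("wrist",["module"])
ng=lambda h:~((h[...,0]>50)&(h[...,0]<90)&(h[...,1]>70))&(h[...,2]>90)
c=proj(p,(575,-225,8)); e=blob(p,c,50,ng);print("module",c,e,onz(p,e[0],15),onz(p,e[0],8), p["camera_matrix"][0])
im=p["img"].copy(); cv2.ellipse(im,e,(255,0,0),1)
cv2.imwrite("pics/w3.png",cv2.cvtColor(cv2.resize(im,None,fx=1.2,fy=1.2),cv2.COLOR_RGB2BGR))
E
```

```text
{'time_s': 6.35, 'eef_pos': [575.94, -222.714, 101.263], 'ee_rot': [0.001, -0.001, 1.0, -0.0], 'force': [0.287, 0.913, -0.349], 'grip_width': 0.643, 'grip_force': 0.0, 'joints': [-0.558, 0.601, 1.332, 0.0, 1.208, -2.131]}
wrist cam [ 500. -222.  272.]
L module 0.94 [312.3 226.7] [ 572.8 -225.6    0. ]
B module 0.9 [293. 208.  41.  46.] [ 576.3 -225.     0. ]
module [312.98925427 232.73908542] ((312.9932556152344, 233.03671264648438), (41.69801330566406, 43.47320556640625), 11.922457695007324) [ 573.22881414 -224.91274308   15.        ] [ 575.21466188 -224.99758412    8.        ] [395.32620837   0.         317.25638868]
```

View pics/w3.png

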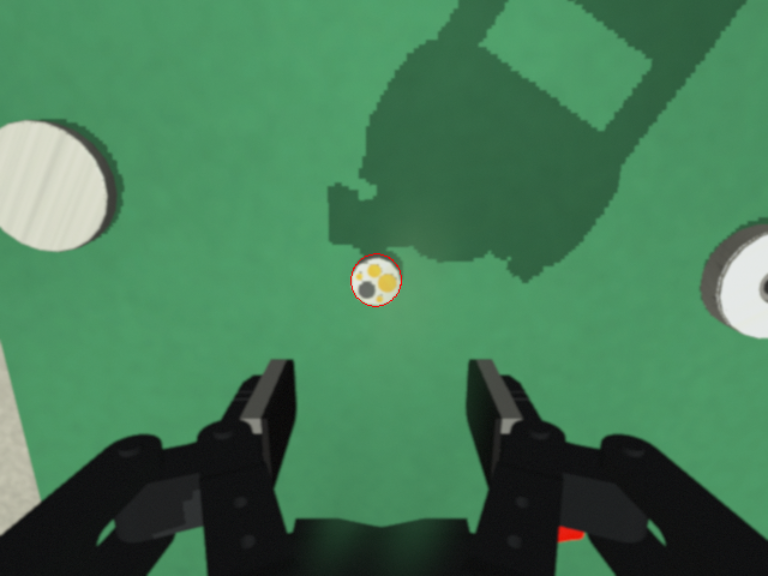

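The red ellipse fits the module's top face at about (376,280) in the enlarged view, midway between the fingers. I'll descend and grip.

send_rows(squeeze=40, targets=[[-0.3, 0.001, -0.001, 0.02, 0, 0, 0], [-0.3, 0.001, -0.001, 0.02, 0, 0, 0], [-0.3, 0, 0, 0.02, 0, 0, 0], [-0.3, 0, 0, 0.02, 0, 0, 0], [-0.3, 0, 0, 0.01, 0, 0, 0], [-0.3, 0, 0, 0.005, 0, 0, 0], [-0.3, 0, 0, 0, 0, 0, 0], [0.6, 0, 0, 0, 0, 0, 0], [0.6, 0, 0, 0, 0, 0, 0], [0.6, 0, 0, 0, 0, 0, 0]])

```text
time_s: 7.75
eef_pos: [573.8, -224.6, 5.8]
ee_rot: [0.0, -0.001, 1.0, -0.0]
force: [-0.3, 0.2, 0.4]
grip_width: 0.2
grip_force: 0.0
```

```bash
python3 - <<'E'
from h import *
s=st(); p=look("side",["module"])
c=proj(p,(574,-225,10)).round().astype(int);print(c)
y,x=c[1],c[0]; cv2.imwrite("pics/s1.png",cv2.cvtColor(cv2.resize(p["img"][y-50:y+30,x-50:x+50],None,fx=7,fy=7,interpolation=2),cv2.COLOR_RGB2BGR))
E
```

```text
{'time_s': 7.75, 'eef_pos': [573.75, -224.628, 5.774], 'ee_rot': [0.0, -0.001, 1.0, -0.0], 'force': [-0.31, 0.232, 0.394], 'grip_width': 0.2, 'grip_force': 0.0, 'joints': [-0.563, 0.714, 1.411, -0.0, 1.017, -2.135]}
side cam [562. 738. 754.]
L module 0.59 [328.  199.7] [ 578.8 -219.8    0. ]
B module 0.59 [324. 193.   9.   4.] [ 577.7 -237.2    0. ]
[330 195]
```

View pics/s1.png

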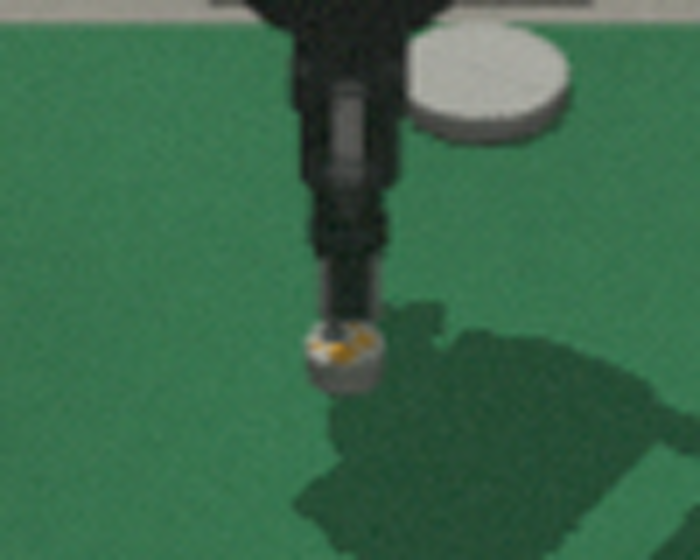

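The side crop shows the fingers ending above or behind the module's top. The opening of 0.2 (17 mm) is narrower than the module, so it is not gripped. I'll check with the wrist view.

```bash
python3 - <<'E'
from h import *
p=look("wrist",["module"],"w4.png"); T=ctrl.sense()["eef_pos"]
print("tcp px",proj(p,T),"module px",proj(p,(574,-225,15)))
p=ctrl.capture("side");print(p["t"] is not None,[proj(p,(574,-225,z)) for z in(0,15,20,30)])
E
```

```text
wrist cam [ 498. -224.  176.]
L module 0.96 [314.6 284. ] [ 573.6 -225.1    0. ]
B module 0.62 [284. 256.  60.  72.] [ 577.9 -225.1    0. ]
tcp px [315.53859543 288.68268452] module px [314.50931726 298.07073554]
True [array([329.91167469, 198.42771691]), array([329.90508523, 193.7002322 ]), array([329.90286372, 192.10644837]), array([329.8983825 , 188.89148435])]
```

View pics/w4.png

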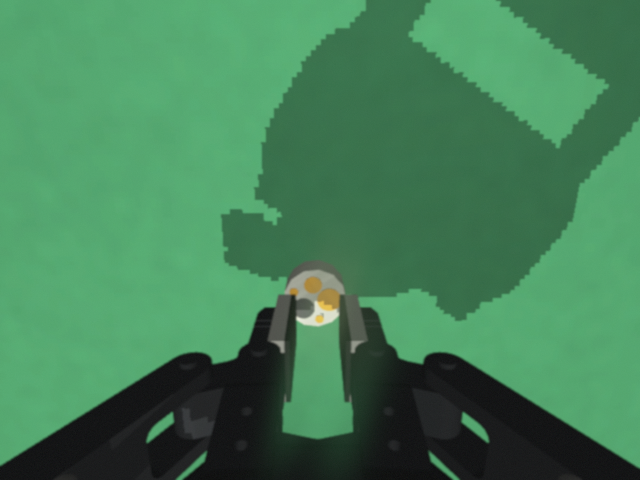

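```bash
python3 - <<'E'
from h import *
p=ctrl.capture("wrist")
for x in(563,568,574):
  for z in(5,10,15,20,25): print(x,z,proj(p,(x,-216,z)).round(),proj(p,(x,-233.5,z)).round())
E
```

```text
563 5 [334. 267.] [296. 267.]
563 10 [335. 271.] [296. 271.]
563 15 [335. 275.] [295. 275.]
563 20 [335. 280.] [294. 280.]
563 25 [336. 284.] [294. 284.]
568 5 [334. 277.] [296. 277.]
568 10 [334. 281.] [296. 281.]
568 15 [335. 286.] [295. 286.]
568 20 [335. 290.] [295. 290.]
568 25 [336. 295.] [294. 295.]
574 5 [334. 289.] [297. 289.]
574 10 [334. 294.] [296. 293.]
574 15 [335. 298.] [295. 298.]
574 20 [335. 303.] [295. 303.]
574 25 [336. 308.] [294. 308.]
```

The fingers have closed above the module, so at this width the tips stand over 9 mm behind the TCP. I'll open, go 7 mm lower and close again.

send_rows(targets=[[0, 0, 0, 0, 0, 0, 0], [0, 0, 0, 0, 0, 0, 0], [0, 0, 0, 0, 0, 0, 0], [0, 0, 0, 0.002, 0, 0, 0], [0, 0, 0, 0.002, 0, 0, 0], [0, 0, 0, 0.003, 0, 0, 0], [0.6, 0, 0, 0, 0, 0, 0], [0.6, 0, 0, 0, 0, 0, 0], [0.6, 0, 0, 0, 0, 0, 0], [0.6, 0, 0, 0, 0, 0, 0]])

```text
time_s: 9.4
eef_pos: [573.7, -224.6, -1.4]
ee_rot: [0.0, -0.001, 1.0, -0.0]
force: [0.4, 0.4, 0.0]
grip_width: 0.199
grip_force: 0.0
```

```bash
python3 - <<'E'
from h import *
s=st()
E
```

```text
{'time_s': 9.4, 'eef_pos': [573.672, -224.579, -1.432], 'ee_rot': [0.0, -0.001, 1.0, -0.0], 'force': [0.422, 0.358, 0.032], 'grip_width': 0.199, 'grip_force': 0.0, 'joints': [-0.563, 0.724, 1.414, -0.0, 1.003, -2.135]}
```

send_rows(targets=[[0, 0, 0, 0, 0, 0, 0], [0, 0, 0, 0, 0, 0, 0], [0, 0, 0, 0, 0, 0, 0], [0, 0, 0, 0.002, 0, 0, 0], [0, 0, 0, 0.002, 0, 0, 0], [0, 0, 0, 0.002, 0, 0, 0], [0.6, 0, 0, 0, 0, 0, 0], [0.6, 0, 0, 0, 0, 0, 0], [0.6, 0, 0, 0, 0, 0, 0], [0.6, 0, 0, 0, 0, 0, 0]])

```text
time_s: 10.65
eef_pos: [573.7, -224.6, -7.5]
ee_rot: [0.0, -0.001, 1.0, -0.0]
force: [-0.2, 0.5, 0.1]
grip_width: 0.201
grip_force: 0.0
```

```bash
python3 - <<'E'
from h import *
s=st()
p=ctrl.capture("wrist");cv2.imwrite("pics/w5.png",cv2.cvtColor(p["img"],cv2.COLOR_RGB2BGR))
for x,y,z in((563,-224.6,0),(563,-224.6,10),(563,-224.6,20),(563,-224.6,30)): print(z,proj(p,(x,y,z)).round())
E
```

```text
{'time_s': 10.65, 'eef_pos': [573.659, -224.592, -7.463], 'ee_rot': [0.0, -0.001, 1.0, -0.0], 'force': [-0.183, 0.515, 0.056], 'grip_width': 0.201, 'grip_force': 0.0, 'joints': [-0.563, 0.732, 1.417, -0.0, 0.992, -2.135]}
0 [315. 273.]
10 [315. 282.]
20 [315. 292.]
30 [315. 303.]
```

View pics/w5.png

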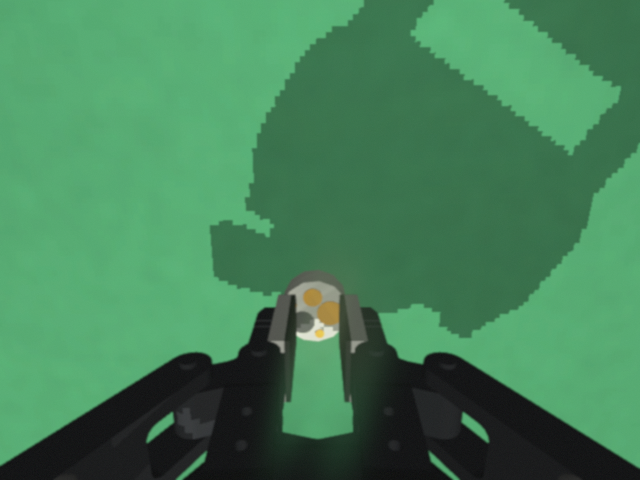

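At (315,295) the tips project to z≈22 mm, so they really are about 29 mm above the reported TCP. They are known to be above 15 mm, so another 10 mm down is safe.

send_rows(targets=[[0, 0, 0, 0, 0, 0, 0], [0, 0, 0, 0, 0, 0, 0], [0, 0, 0, 0, 0, 0, 0], [0, 0, 0, 0.003, 0, 0, 0], [0, 0, 0, 0.003, 0, 0, 0], [0, 0, 0, 0.004, 0, 0, 0], [0.6, 0, 0, 0, 0, 0, 0], [0.6, 0, 0, 0, 0, 0, 0], [0.6, 0, 0, 0, 0, 0, 0], [0.6, 0, 0, 0, 0, 0, 0]])

```text
time_s: 11.95
eef_pos: [573.6, -224.6, -17.5]
ee_rot: [-0.0, -0.001, 1.0, 0.0]
force: [0.3, 0.6, -1.0]
grip_width: 0.279
grip_force: 39.2
```

```bash
python3 - <<'E'
from h import *
s=st()
E
```

```text
{'time_s': 11.95, 'eef_pos': [573.626, -224.559, -17.51], 'ee_rot': [-0.0, -0.001, 1.0, 0.0], 'force': [0.283, 0.64, -0.987], 'grip_width': 0.279, 'grip_force': 39.243, 'joints': [-0.563, 0.747, 1.421, -0.0, 0.974, -2.135]}
```

Gripped at 39 N. I'll lift and carry it toward the holder.

send_rows(targets=[[0.6, 0, 0, -0.025, 0, 0, 0], [0.6, 0, 0, -0.03, 0, 0, 0], [0.6, 0, 0, -0.03, 0, 0, 0], [0.6, 0.001, 0.05, 0, 0, 0, 0], [0.6, 0.001, 0.05, 0, 0, 0, 0], [0.6, 0.001, 0.05, 0, 0, 0, 0], [0.6, 0.001, 0.05, 0, 0, 0, 0], [0.6, 0.001, 0.05, 0, 0, 0, 0], [0.6, 0.001, 0.05, 0, 0, 0, 0], [0.6, 0.001, 0.05, 0, 0, 0, 0]])

```text
time_s: 13.2
eef_pos: [566.0, 127.0, 67.6]
ee_rot: [0.0, -0.001, 1.0, -0.0]
force: [-0.1, 0.0, -1.1]
grip_width: 0.282
grip_force: 39.4
```

send_rows(targets=[[0.6, 0.001, 0.05, 0, 0, 0, 0], [0.6, 0.001, 0.04, 0, 0, 0, 0], [0.6, 0, 0.03, 0, 0, 0, 0], [0.6, 0, 0.01, 0, 0, 0, 0], [0.6, 0, 0, 0, 0, 0, 0], [0.6, 0, 0, 0, 0, 0, 0], [0.6, 0, 0, 0, 0, 0, 0], [0.6, 0, 0, 0, 0, 0, 0], [0.6, 0, 0, 0, 0, 0, 0], [0.6, 0, 0, 0, 0, 0, 0]])

```text
time_s: 14.45
eef_pos: [564.1, 255.3, 67.5]
ee_rot: [-0.0, -0.001, 1.0, -0.0]
force: [-0.9, -0.2, -0.9]
grip_width: 0.285
grip_force: 39.4
```

```bash
python3 - <<'E'
from h import *
s=st()
p=ctrl.capture("wrist");cv2.imwrite("pics/w6.png",cv2.cvtColor(p["img"],cv2.COLOR_RGB2BGR))
c=proj(p,(565.2,255.2,12));print("foot px",c,"recess px",proj(p,(565.2,255.2,50)))
T=s["eef_pos"]; print("mod top exp",proj(p,(T[0],T[1],T[2]+32.5)),"bottom",proj(p,(T[0],T[1],T[2]+17.5)))
e=blob(p,c,75,bright);print("foot",e,onz(p,e[0],12))
E
```

```text
{'time_s': 14.45, 'eef_pos': [564.073, 255.327, 67.488], 'ee_rot': [-0.0, -0.001, 1.0, -0.0], 'force': [-0.885, -0.248, -0.891], 'grip_width': 0.285, 'grip_force': 39.361, 'joints': [0.236, 0.642, 1.357, -0.0, 1.143, -1.336]}
foot px [315.72462065 253.14871849] recess px [315.40096502 276.92305605]
mod top exp [315.06794099 322.62098925] bottom [315.27708614 305.45333422]
foot ((316.24920654296875, 248.9467010498047), (121.4815673828125, 131.45909118652344), 86.96064758300781) [562.52877636 255.51530691  12.        ]
```

View pics/w6.png

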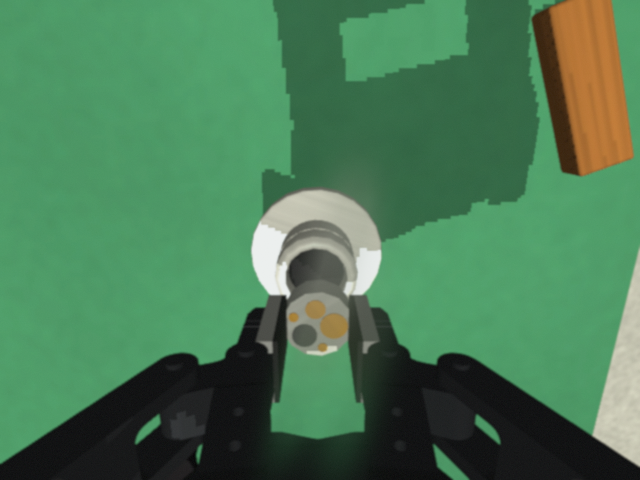

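The module is held level, its top face at (318,323), with the recess just ahead of it at (316,270). Measuring the lateral offsets in pixels.

```bash
python3 - <<'E'
import cv2,numpy as np
im=cv2.imread("pics/w6.png"); g=cv2.cvtColor(im,cv2.COLOR_BGR2GRAY)
for r in(205,215,225,242,248,255,262,270,300,310): 
    d=np.abs(np.diff(g[r,235:400].astype(int))); print(r,[(int(i)+235,int(g[r,i+235]),int(g[r,i+236])) for i in np.where(d>22)[0]])
print("col316",[(int(i),int(g[i,316]),int(g[i+1,316])) for i in range(180,365) if abs(int(g[i+1,316])-int(g[i,316]))>14])
E
```

```text
205 []
215 [(263, 121, 144), (264, 144, 167)]
225 [(256, 135, 160), (257, 160, 204), (258, 204, 232), (297, 141, 118), (374, 157, 134), (375, 134, 110)]
242 [(251, 138, 180), (252, 180, 226), (281, 230, 195), (282, 195, 138), (283, 138, 103), (380, 155, 131)]
248 [(250, 139, 182), (251, 182, 225), (280, 218, 173), (281, 173, 133), (282, 133, 107), (351, 128, 151), (380, 159, 136)]
255 [(250, 135, 166), (251, 166, 212), (277, 229, 192), (278, 192, 136), (279, 136, 109), (296, 133, 103), (297, 103, 72), (359, 197, 220), (380, 217, 173), (381, 173, 140)]
262 [(251, 141, 175), (252, 175, 218), (275, 232, 203), (276, 203, 156), (281, 165, 193), (282, 193, 221), (285, 217, 194), (288, 169, 145), (289, 145, 105), (290, 105, 64), (341, 111, 136), (355, 164, 197), (356, 197, 221), (379, 217, 176), (380, 176, 141)]
270 [(253, 140, 171), (254, 171, 213), (285, 220, 168), (286, 168, 112), (287, 112, 75), (288, 75, 50), (345, 123, 146), (356, 160, 189), (357, 189, 219), (377, 215, 172), (378, 172, 141)]
300 []
310 [(250, 112, 87), (251, 87, 58), (252, 58, 34), (285, 52, 95), (286, 95, 134), (348, 123, 90), (349, 90, 67), (383, 80, 103)]
col316 [(188, 102, 122), (189, 122, 157), (190, 157, 183), (218, 188, 170), (219, 170, 134), (220, 134, 110), (227, 121, 136), (236, 127, 147), (246, 185, 170), (247, 170, 140), (248, 140, 100), (249, 100, 74), (292, 119, 139), (349, 142, 160), (350, 160, 190), (351, 190, 205), (353, 204, 186), (354, 186, 154), (355, 154, 132)]
```

send_rows(targets=[[0.6, -0.001, -0.001, 0.01, 0, 0, 0], [0.6, 0, 0, 0.012, 0, 0, 0], [0.6, 0, 0, 0.01, 0, 0, 0], [0.6, 0, 0, 0.003, 0, 0, 0], [0.6, 0, 0, 0.001, 0, 0, 0], [0.6, 0, 0, 0.001, 0, 0, 0], [0.6, 0, 0, 0.001, 0, 0, 0], [0.6, 0, 0, 0, 0, 0, 0], [0.6, 0, 0, 0, 0, 0, 0], [0.6, 0, 0, 0, 0, 0, 0]])

```text
time_s: 15.75
eef_pos: [565.1, 254.4, 29.6]
ee_rot: [0.0, -0.001, 1.0, -0.0]
force: [-0.3, -0.6, 0.2]
grip_width: 0.282
grip_force: 39.4
```

send_rows(targets=[[0.6, 0, 0, 0.001, 0, 0, 0], [0.6, 0, 0, 0.001, 0, 0, 0], [0.6, 0, 0, 0.001, 0, 0, 0], [0.6, 0, 0, 0.001, 0, 0, 0], [0.6, 0, 0, 0.001, 0, 0, 0], [0.6, 0, 0, 0, 0, 0, 0], [0.6, 0, 0, 0, 0, 0, 0], [0.6, 0, 0, 0, 0, 0, 0], [0.6, 0, 0, 0, 0, 0, 0], [0.6, 0, 0, 0, 0, 0, 0]])

```text
time_s: 17.0
eef_pos: [565.1, 254.4, 24.5]
ee_rot: [0.0, -0.001, 1.0, 0.0]
force: [-0.2, -0.3, -0.4]
grip_width: 0.283
grip_force: 39.4
```

send_rows(targets=[[0.6, 0, 0, 0.001, 0, 0, 0], [0.6, 0, 0, 0.001, 0, 0, 0], [0.6, 0, 0, 0, 0, 0, 0], [0.1, 0, 0, 0, 0, 0, 0], [0.1, 0, 0, 0, 0, 0, 0], [0.1, 0, 0, 0, 0, 0, 0], [0.1, 0, 0, -0.01, 0, 0, 0], [0.1, 0, 0, -0.015, 0, 0, 0], [1, 0, 0, -0.01, 0, 0, 0], [1, 0, 0, 0, 0, 0, 0]])

```text
time_s: 18.25
eef_pos: [565.6, 254.6, 58.8]
ee_rot: [0.001, -0.001, 1.0, 0.0]
force: [-1.0, -0.2, -0.2]
grip_width: 0.034
grip_force: 0.0
```

```bash
python3 - <<'E'
from h import *
s=st()
p=ctrl.capture("wrist");print(proj(p,(565.2,255.2,54.5)))
cv2.imwrite("pics/w7.png",cv2.cvtColor(p["img"],cv2.COLOR_RGB2BGR))
E
```

```text
{'time_s': 18.25, 'eef_pos': [565.61, 254.551, 58.751], 'ee_rot': [0.001, -0.001, 1.0, 0.0], 'force': [-0.97, -0.229, -0.209], 'grip_width': 0.034, 'grip_force': 0.0, 'joints': [0.234, 0.653, 1.363, -0.0, 1.124, -1.338]}
[316.89648195 284.36568519]
```

View pics/w7.png

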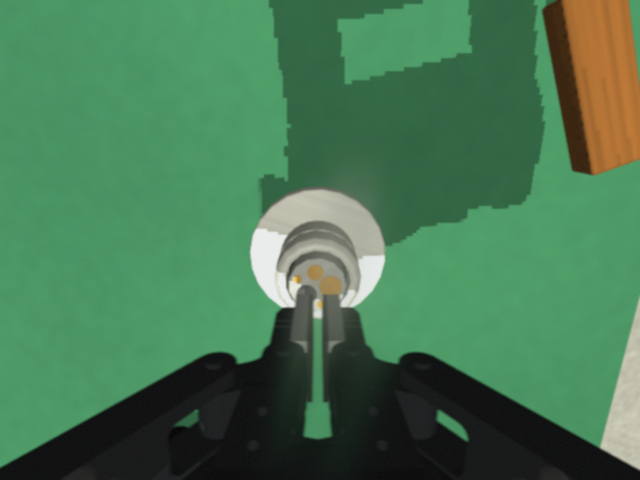

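The module sits in the recess with its top at (318,280). Now pressing down with shut fingers, in small force-checked steps.

send_rows(targets=[[1, 0, 0, 0.008, 0, 0, 0], [1, 0, 0, 0.01, 0, 0, 0], [1, 0, 0, 0.004, 0, 0, 0], [1, 0, 0, 0.002, 0, 0, 0], [1, 0, 0, 0.001, 0, 0, 0], [1, 0, 0, 0.001, 0, 0, 0], [1, 0, 0, 0.001, 0, 0, 0], [1, 0, 0, 0.001, 0, 0, 0], [1, 0, 0, 0.001, 0, 0, 0], [1, 0, 0, 0, 0, 0, 0]])

```text
time_s: 19.55
eef_pos: [565.0, 254.4, 28.4]
ee_rot: [-0.0, -0.001, 1.0, -0.0]
force: [-0.8, -0.0, 0.5]
grip_width: 0.002
grip_force: 0.0
```

send_rows(targets=[[1, 0, 0, 0.001, 0, 0, 0], [1, 0, 0, 0.001, 0, 0, 0], [1, 0, 0, 0.001, 0, 0, 0], [1, 0, 0, 0, 0, 0, 0], [1, 0, 0, 0, 0, 0, 0], [1, 0, 0, 0, 0, 0, 0], [1, 0, 0, 0, 0, 0, 0], [1, 0, 0, 0, 0, 0, 0], [1, 0, 0, 0, 0, 0, 0], [1, 0, 0, 0, 0, 0, 0]])

```text
time_s: 20.8
eef_pos: [565.1, 254.4, 25.5]
ee_rot: [0.0, -0.001, 1.0, 0.0]
force: [-0.4, -0.4, 0.6]
grip_width: -0.0
grip_force: 0.0
```

send_rows(targets=[[1, 0, 0, 0.001, 0, 0, 0], [1, 0, 0, 0, 0, 0, 0], [1, 0, 0, 0.001, 0, 0, 0], [1, 0, 0, 0, 0, 0, 0], [1, 0, 0, 0.001, 0, 0, 0], [1, 0, 0, 0, 0, 0, 0], [1, 0, 0, 0.001, 0, 0, 0], [1, 0, 0, 0, 0, 0, 0], [1, 0, 0, 0, 0, 0, 0], [1, 0, 0, 0, 0, 0, 0]])

```text
time_s: 22.05
eef_pos: [565.1, 254.4, 21.7]
ee_rot: [0.0, -0.001, 1.0, 0.0]
force: [-2.0, -0.9, 4.7]
grip_width: 0.001
grip_force: 2.6
```

send_rows(targets=[[1, 0, 0, 0.001, 0, 0, 0], [1, 0, 0, 0, 0, 0, 0], [1, 0, 0, 0.001, 0, 0, 0], [1, 0, 0, 0, 0, 0, 0], [1, 0, 0, 0.001, 0, 0, 0], [1, 0, 0, 0, 0, 0, 0], [1, 0, 0, 0, 0, 0, 0], [1, 0, 0, 0, 0, 0, 0], [1, 0, 0, 0, 0, 0, 0], [1, 0, 0, 0, 0, 0, 0]])

```text
time_s: 23.3
eef_pos: [565.3, 254.5, 20.6]
ee_rot: [0.0, -0.001, 1.0, 0.0]
force: [-8.7, -2.6, 19.5]
grip_width: -0.002
grip_force: 9.8
```

Force is 19.5 N and travel has stopped, so the seat looks bottomed. I'll retreat to the earlier viewing pose and compare numerically with the pre-press picture.

send_rows(targets=[[1, 0, 0, -0.005, 0, 0, 0], [1, 0, 0, -0.015, 0, 0, 0], [1, 0, 0, -0.02, 0, 0, 0], [1, 0, 0, 0, 0, 0, 0], [1, 0, 0, 0, 0, 0, 0], [1, 0, 0, 0, 0, 0, 0], [1, 0, 0, 0, 0, 0, 0], [1, 0, 0, 0, 0, 0, 0], [1, 0, 0, 0, 0, 0, 0], [1, 0, 0, 0, 0, 0, 0]])

```text
time_s: 24.55
eef_pos: [565.1, 254.4, 58.5]
ee_rot: [0.0, -0.001, 1.0, 0.0]
force: [-0.5, -0.8, -1.1]
grip_width: 0.006
grip_force: 0.0
```

```bash
python3 - <<'E'
from h import *
s=st()
p=ctrl.capture("wrist"); save(p,"w8.png")
a=cv2.cvtColor(cv2.imread("pics/w7.png"),cv2.COLOR_BGR2GRAY); b=cv2.cvtColor(cv2.imread("pics/w8.png"),cv2.COLOR_BGR2GRAY)
def match(box):
    x0,y0,x1,y1=box; t=a[y0:y1,x0:x1]; r=cv2.matchTemplate(b[y0-12:y1+12,x0-12:x1+12],t,cv2.TM_CCOEFF_NORMED); _,v,_,l=cv2.minMaxLoc(r); return round(v,2),l[0]-12,l[1]-12
print("foot",match((250,185,385,225)),"wheels",match((292,262,346,286)),"brass",match((306,263,324,281)))
for z in(54.5,50.5): print(z,proj(p,(565.1,254.5,z)))
for x in (300,310,318): print([ (int(i),int(a[i,x])) for i in range(240,290,3)],"\n",[int(b[i,x]) for i in range(240,290,3)])
E
```

```text
{'time_s': 24.55, 'eef_pos': [565.061, 254.422, 58.492], 'ee_rot': [0.0, -0.001, 1.0, 0.0], 'force': [-0.468, -0.784, -1.11], 'grip_width': 0.006, 'grip_force': 0.0, 'joints': [0.234, 0.653, 1.363, -0.0, 1.126, -1.338]}
foot (1.0, 1, 1) wheels (0.9, 0, 0) brass (0.96, 0, -1)
54.5 [315.74954203 285.48315737]
50.5 [315.78474253 282.21819046]
[(240, 109), (243, 148), (246, 158), (249, 182), (252, 180), (255, 126), (258, 82), (261, 84), (264, 130), (267, 152), (270, 151), (273, 151), (276, 139), (279, 136), (282, 148), (285, 204), (288, 115)] 
 [99, 129, 153, 169, 187, 169, 100, 84, 140, 152, 153, 147, 137, 135, 218, 209, 117]
[(240, 147), (243, 158), (246, 183), (249, 183), (252, 119), (255, 93), (258, 102), (261, 151), (264, 152), (267, 136), (270, 134), (273, 134), (276, 134), (279, 146), (282, 148), (285, 126), (288, 91)] 
 [127, 154, 169, 191, 163, 94, 121, 152, 152, 134, 134, 135, 139, 150, 148, 99, 91]
[(240, 153), (243, 161), (246, 186), (249, 174), (252, 106), (255, 100), (258, 126), (261, 154), (264, 147), (267, 140), (270, 141), (273, 139), (276, 139), (279, 141), (282, 147), (285, 145), (288, 145)] 
 [140, 156, 174, 188, 139, 101, 143, 153, 142, 141, 141, 140, 138, 145, 148, 147, 148]
```

Relative to the rim the module moved about 2–3 px, which doesn't settle it. I'll touch the bare rim beside the module as a height reference.

send_rows(targets=[[1, -0.014, 0, 0, 0, 0, 0], [1, -0.013, 0, 0, 0, 0, 0], [1, 0, 0, 0.016, 0, 0, 0], [1, 0, 0, 0.014, 0, 0, 0], [1, 0, 0, 0.005, 0, 0, 0], [1, 0, 0, 0.002, 0, 0, 0], [1, 0, 0, 0, 0, 0, 0], [1, 0, 0, 0, 0, 0, 0], [1, 0, 0, 0, 0, 0, 0], [1, 0, 0, 0, 0, 0, 0]])

```text
time_s: 25.85
eef_pos: [592.1, 254.5, 21.7]
ee_rot: [0.0, -0.001, 1.0, 0.0]
force: [0.4, 0.8, 0.1]
grip_width: -0.003
grip_force: 0.0
```

send_rows(targets=[[1, 0, 0, 0.001, 0, 0, 0], [1, 0, 0, 0, 0, 0, 0], [1, 0, 0, 0.001, 0, 0, 0], [1, 0, 0, 0, 0, 0, 0], [1, 0, 0, 0, 0, 0, 0], [1, 0, 0, 0, 0, 0, 0], [1, 0, 0, 0, 0, 0, 0], [1, 0, 0, 0, 0, 0, 0], [1, 0, 0, 0, 0, 0, 0], [1, 0, 0, 0, 0, 0, 0]])

```text
time_s: 27.1
eef_pos: [592.1, 254.5, 20.2]
ee_rot: [0.0, -0.001, 1.0, -0.0]
force: [-2.1, -0.8, 5.2]
grip_width: 0.003
grip_force: 2.7
```

The rim contact is at 20.2 mm and the pressed module was at 20.6 mm, so the module is about 0.4–0.5 mm proud, i.e. flush and bottomed. Next, the lids.

send_rows(targets=[[1, 0, 0, -0.04, 0, 0, 0], [1, 0, 0, -0.05, 0, 0, 0], [0.2, 0.003, -0.04, -0.025, 0, 0, 0], [0.2, 0.003, -0.05, 0, 0, 0, 0], [0.2, 0.003, -0.05, 0, 0, 0, 0], [0.2, 0.003, -0.05, 0, 0, 0, 0], [0.2, 0.003, -0.05, 0, 0, 0, 0], [0.2, 0.003, -0.016, 0, 0, 0, 0], [0.2, 0, 0, 0, 0, 0, 0], [0.2, 0, 0, 0, 0, 0, 0]])

```text
time_s: 28.35
eef_pos: [574.4, -0.3, 134.5]
ee_rot: [0.0, -0.001, 1.0, 0.0]
force: [0.5, 0.1, -0.2]
grip_width: 0.401
grip_force: 0.0
```

```bash
python3 - <<'E'
from h import *
s=st(); p=look("wrist",["outer","inner"],"w9.png")
c=proj(p,(575,-1,20)); print("exp",c)
for r in(60,75,90):
    e=blob(p,c,r,bright);print("outer",np.round(e[0],1),np.round(e[1],1),onz(p,e[0],20).round(1))
c=proj(p,(575,-1,48)); e=blob(p,c,22,lambda h:(h[...,2]<150));print("stem",c,np.round(e[0],1),np.round(e[1],1),onz(p,e[0],48).round(1),onz(p,e[0],34).round(1))
g=cv2.cvtColor(p["img"],cv2.COLOR_RGB2GRAY)
for z in(30,40,48):
    q=proj(p,(575,-1,z)).round().astype(int); print(z,q,g[q[1],q[0]-30:q[0]+31:2].tolist())
print("col",g[180:330:4,int(q[0])].tolist())
E
```

```text
{'time_s': 28.35, 'eef_pos': [574.448, -0.271, 134.477], 'ee_rot': [0.0, -0.001, 1.0, 0.0], 'force': [0.531, 0.144, -0.238], 'grip_width': 0.401, 'grip_force': 0.0, 'joints': [-0.204, 0.478, 1.439, 0.0, 1.225, -1.778]}
wrist cam [499.   0. 305.]
L outer 0.77 [318.5 220.1] [574.6   1.5   0. ]
B outer 0.78 [277. 181.  84.  84.] [577.5   2.    0. ]
L inner 0.82 [315.4 219.2] [573.9  -1.    0. ]
B inner 0.73 [305. 212.  26.  34.] [581.8   0.7   0. ]
exp [315.231054   227.07287875]
outer [316.2 224.8] [83.3 85.8] [ 5.732e+02 -3.000e-01  2.000e+01]
outer [316.2 224.8] [83.3 85.8] [ 5.732e+02 -3.000e-01  2.000e+01]
outer [316.2 224.8] [83.3 85.8] [ 5.732e+02 -3.000e-01  2.000e+01]
stem [315.01477801 237.6955142 ] [316.8 228.3] [22.  27.7] [5.684e+02 2.000e-01 4.800e+01] [5.722e+02 2.000e-01 3.400e+01]
30 [315 231] [232, 232, 232, 232, 231, 231, 231, 232, 227, 169, 155, 118, 78, 112, 142, 150, 144, 118, 93, 123, 163, 162, 177, 219, 222, 222, 221, 222, 221, 221, 221]
40 [315 234] [232, 231, 232, 232, 232, 231, 231, 232, 232, 216, 138, 103, 147, 164, 163, 164, 162, 162, 147, 126, 151, 166, 212, 223, 222, 222, 222, 222, 222, 221, 221]
48 [315 238] [231, 231, 232, 232, 232, 232, 231, 231, 231, 231, 228, 174, 160, 162, 160, 160, 161, 160, 161, 157, 205, 224, 223, 223, 222, 222, 222, 222, 221, 222, 221]
col [85, 114, 183, 186, 183, 197, 228, 230, 223, 124, 93, 76, 77, 164, 163, 160, 150, 227, 226, 227, 226, 225, 139, 137, 138, 136, 135, 135, 134, 132, 130, 132, 131, 130, 128, 125, 125, 126]
```

The stem top is seen centred at (315,238), giving the stem at about (574.5, −0.8) and the outer lid concentric to about 1 mm. Descending onto the stem.

send_rows(squeeze=50, targets=[[0.2, 0, -0.001, 0.03, 0, 0, 0], [0.2, 0, 0, 0.03, 0, 0, 0], [0.2, 0, 0, 0.03, 0, 0, 0], [0.2, 0, 0, 0.025, 0, 0, 0], [0.2, 0, 0, 0.016, 0, 0, 0], [0.2, 0, 0, 0.008, 0, 0, 0], [0.2, 0, 0, 0, 0, 0, 0], [0.9, 0, 0, 0, 0, 0, 0], [0.9, 0, 0, 0, 0, 0, 0], [0.9, 0, 0, 0, 0, 0, 0]])

```text
time_s: 29.85
eef_pos: [574.9, -2.7, -3.6]
ee_rot: [0.001, -0.001, 1.0, -0.0]
force: [-0.3, 0.3, 6.1]
grip_width: 0.115
grip_force: 49.0
```

send_rows(targets=[[0.9, 0, 0, 0, 0, 0, 0], [0.9, 0, 0, 0, 0, 0, 0], [0.9, 0, 0, -0.001, 0, 0, 0], [0.9, 0, 0, -0.002, 0, 0, 0], [0.9, 0, 0, -0.003, 0, 0, 0], [0.9, 0, 0, -0.004, 0, 0, 0], [0.9, 0, 0, 0, 0, 0, 0], [0.9, 0, 0, 0, 0, 0, 0], [0.9, 0, 0, 0, 0, 0, 0], [0.9, 0, 0, 0, 0, 0, 0]])

```text
time_s: 31.1
eef_pos: [574.3, -2.6, 5.4]
ee_rot: [-0.0, -0.001, 1.0, 0.0]
force: [-0.7, -1.3, -0.6]
grip_width: 0.115
grip_force: 48.7
```

```bash
python3 - <<'E'
from h import *
s=st(); print(s["wrist_torque"]); p=look("side",["outer","inner"])
p=look("wrist",["outer","inner"],"w10.png")
for z in(0,10): print(z,proj(p,(574.5,-0.8,z)),proj(p,(574.5,-0.8,z+20)))
E
```

```text
{'time_s': 31.1, 'eef_pos': [574.344, -2.572, 5.433], 'ee_rot': [-0.0, -0.001, 1.0, 0.0], 'force': [-0.665, -1.34, -0.641], 'grip_width': 0.115, 'grip_force': 48.675, 'joints': [-0.208, 0.639, 1.552, -0.0, 0.95, -1.78]}
[-0.01861429  0.04271111 -0.0010478 ]
side cam [562. 738. 754.]
L outer 0.91 [327.4 256. ] [577.1 -18.7   0. ]
L outer 0.48 [329.4 347.4] [569.5 221.3   0. ]
B outer 0.91 [313. 243.  28.  25.] [577.6 -19.5   0. ]
wrist cam [499.  -2. 176.]
L outer 0.69 [321.5 294.9] [5.8e+02 3.0e-01 0.0e+00]
B outer 0.58 [243. 228. 154. 147.] [ 5.836e+02 -3.000e-01  0.000e+00]
L inner 0.94 [318.9 292.2] [578.6  -1.    0. ]
0 [319.26165289 284.43865537] [319.45530404 302.69006119]
10 [319.35336887 293.08278453] [319.56926714 313.43095645]
```

Both lids came up (the side view shows about 9 mm of rise). Carrying them over smoothly.

send_rows(targets=[[0.9, 0, 0, -0.006, 0, 0, 0], [0.9, 0, 0, -0.012, 0, 0, 0], [0.9, 0, 0, -0.018, 0, 0, 0], [0.9, 0, 0, -0.018, 0, 0, 0], [0.9, 0, 0.004, -0.012, 0, 0, 0], [0.9, 0, 0.01, -0.006, 0, 0, 0], [0.9, 0.001, 0.018, 0, 0, 0, 0], [0.9, 0.001, 0.026, 0, 0, 0, 0], [0.9, 0.001, 0.032, 0, 0, 0, 0], [0.9, 0.001, 0.032, 0, 0, 0, 0]])

```text
time_s: 32.85
eef_pos: [569.4, 121.6, 76.8]
ee_rot: [-0.001, -0.001, 1.0, 0.0]
force: [-0.7, 0.5, -1.4]
grip_width: 0.117
grip_force: 48.7
```

send_rows(targets=[[0.9, 0.001, 0.032, 0, 0, 0, 0], [0.9, 0.001, 0.032, 0, 0, 0, 0], [0.9, 0.001, 0.026, 0, 0, 0, 0], [0.9, 0.001, 0.02, 0, 0, 0, 0], [0.9, 0.001, 0.014, 0, 0, 0, 0], [0.9, 0, 0.008, 0, 0, 0, 0], [0.9, 0, 0.002, 0, 0, 0, 0], [0.9, 0, 0, 0, 0, 0, 0], [0.9, 0, 0, 0, 0, 0, 0], [0.9, 0, 0, 0, 0, 0, 0]])

```text
time_s: 34.1
eef_pos: [565.2, 253.1, 77.5]
ee_rot: [0.0, -0.0, 1.0, -0.0]
force: [0.0, -0.2, -1.4]
grip_width: 0.113
grip_force: 48.7
```

```bash
python3 - <<'E'
from h import *
s=st(); T=s["eef_pos"]; p=look("wrist",["outer","inner","holder"],"w11.png")
z=T[2]+4
print("tcp-pred inner origin",proj(p,(T[0],T[1],z)),"stemtop",proj(p,(T[0],T[1],z+48)),"foot",proj(p,(565.3,255.5,12)))
g=cv2.cvtColor(p["img"],cv2.COLOR_RGB2GRAY).astype(int)
for r in(215,225,235,245,255,270,285,300):
    d=np.abs(np.diff(g[r,220:420])); print(r,[(int(i)+220,int(g[r,i+220]),int(g[r,i+221])) for i in np.where(d>20)[0]])
E
```

```text
{'time_s': 34.1, 'eef_pos': [565.171, 253.06, 77.539], 'ee_rot': [0.0, -0.0, 1.0, -0.0], 'force': [0.025, -0.238, -1.353], 'grip_width': 0.113, 'grip_force': 48.732, 'joints': [0.232, 0.63, 1.348, -0.0, 1.164, -1.339]}
wrist cam [490. 254. 248.]
L outer 0.79 [323.7 291.8] [601.6 258.3   0. ]
B outer 0.55 [248. 228. 147. 148.] [609.5 256.9   0. ]
L inner 0.79 [318.7 291.7] [601.6 254.8   0. ]
B inner 0.71 [304. 284.  28.  77.] [625.4 254.4   0. ]
B holder 0.91 [259. 182. 126.  75.] [550.6 256.8   0. ]
tcp-pred inner origin [315.46315047 292.35822054] stemtop [314.76193126 350.4204476 ] foot [319.90598884 246.53789737]
215 [(265, 148, 175), (373, 148, 121)]
225 [(259, 130, 154), (260, 154, 194), (261, 194, 226), (285, 223, 199), (293, 163, 140), (294, 140, 112), (378, 146, 115)]
235 [(257, 134, 171), (258, 171, 216), (282, 211, 183), (283, 183, 155), (284, 155, 133), (380, 169, 147), (381, 147, 113), (382, 113, 90)]
245 [(256, 139, 181), (257, 181, 223), (269, 216, 176), (270, 176, 132), (271, 132, 101), (367, 121, 142)]
255 [(257, 137, 171), (258, 171, 210), (260, 218, 186), (261, 186, 131), (262, 131, 93), (375, 112, 137), (376, 137, 166), (377, 166, 187), (380, 202, 180), (381, 180, 147)]
270 [(254, 106, 128), (255, 128, 153), (382, 152, 129)]
285 []
300 [(285, 160, 132), (286, 132, 97), (348, 116, 139)]
```

send_rows(targets=[[0.9, 0, 0.001, 0.005, 0, 0, 0], [0.9, 0, 0, 0.01, 0, 0, 0], [0.9, 0, 0, 0.008, 0, 0, 0], [0.9, 0, 0, 0.004, 0, 0, 0], [0.9, 0, 0, 0.002, 0, 0, 0], [0.9, 0, 0, 0.002, 0, 0, 0], [0.9, 0, 0, 0.002, 0, 0, 0], [0.9, 0, 0, 0.002, 0, 0, 0], [0.9, 0, 0, 0, 0, 0, 0], [0.9, 0, 0, 0, 0, 0, 0]])

```text
time_s: 35.7
eef_pos: [565.1, 254.4, 42.6]
ee_rot: [0.0, -0.001, 1.0, 0.0]
force: [-0.3, -0.1, -1.9]
grip_width: 0.114
grip_force: 48.7
```

send_rows(targets=[[0.9, 0, 0, 0.001, 0, 0, 0], [0.9, 0, 0, 0.002, 0, 0, 0], [0.9, 0, 0, 0.002, 0, 0, 0], [0.9, 0, 0, 0.001, 0, 0, 0], [0.9, 0, 0, 0.001, 0, 0, 0], [0.9, 0, 0, 0, 0, 0, 0], [0.9, 0, 0, 0, 0, 0, 0], [0.9, 0, 0, 0, 0, 0, 0], [0.9, 0, 0, 0, 0, 0, 0], [0.9, 0, 0, 0, 0, 0, 0]])

```text
time_s: 36.95
eef_pos: [565.1, 254.4, 35.5]
ee_rot: [0.0, -0.001, 1.0, 0.0]
force: [-0.0, 1.1, -1.9]
grip_width: 0.119
grip_force: 48.7
```

send_rows(targets=[[0.9, 0, 0, 0.001, 0, 0, 0], [0.9, 0, 0, 0, 0, 0, 0], [0.9, 0, 0, 0.0005, 0, 0, 0], [0.9, 0, 0, 0, 0, 0, 0], [0.9, 0, 0, 0.0005, 0, 0, 0], [0.9, 0, 0, 0, 0, 0, 0], [0.9, 0, 0, 0, 0, 0, 0], [0.9, 0, 0, 0, 0, 0, 0], [0.9, 0, 0, 0, 0, 0, 0], [0.9, 0, 0, 0, 0, 0, 0]])

```text
time_s: 38.2
eef_pos: [565.1, 254.4, 34.4]
ee_rot: [0.0, -0.001, 1.0, 0.0]
force: [-4.3, -1.3, 8.2]
grip_width: 0.118
grip_force: 49.5
```

Seated (8 N of contact). I'll ease off the push, then let go of the stem slowly.

send_rows(targets=[[0.9, 0, 0, -0.0008, 0, 0, 0], [0.9, 0, 0, 0, 0, 0, 0], [0.6, 0, 0, 0, 0, 0, 0], [0.4, 0, 0, 0, 0, 0, 0], [0.2, 0, 0, 0, 0, 0, 0], [-0.2, 0, 0, 0, 0, 0, 0], [-0.6, 0, 0, 0, 0, 0, 0], [-1, 0, 0, 0, 0, 0, 0], [-1, 0, 0, 0, 0, 0, 0], [-1, 0, 0, 0, 0, 0, 0]])

```text
time_s: 39.45
eef_pos: [565.1, 254.4, 34.3]
ee_rot: [-0.0, -0.001, 1.0, -0.0]
force: [-0.2, 0.7, -1.0]
grip_width: 1.003
grip_force: 0.0
```

```bash
python3 - <<'E'
from h import *
s=st(); T=s["eef_pos"]; p=look("wrist",["outer","inner"],"w12.png",{"outer":40,"inner":38})
print("pred origin",proj(p,(565.3,255.4,40)),"outer top",proj(p,(565.3,255.4,58)),"stemtop",proj(p,(565.3,255.4,86)),"foot",proj(p,(565.3,255.4,12)))
g=cv2.cvtColor(p["img"],cv2.COLOR_RGB2GRAY).astype(int)
for r in(235,250,265,280,300,320):
    d=np.abs(np.diff(g[r,220:420])); print(r,[(int(i)+220,int(g[r,i+220]),int(g[r,i+221])) for i in np.where(d>20)[0]])
p=look("side",["outer","inner"],None,{"outer":40,"inner":38})
E
```

```text
{'time_s': 39.45, 'eef_pos': [565.051, 254.426, 34.294], 'ee_rot': [-0.0, -0.001, 1.0, -0.0], 'force': [-0.202, 0.671, -1.034], 'grip_width': 1.003, 'grip_force': 0.0, 'joints': [0.234, 0.683, 1.381, 0.0, 1.078, -1.338]}
wrist cam [490. 255. 205.]
L outer 0.95 [320.2 292.9] [564.6 256.6  40. ]
B outer 0.58 [246. 228. 148. 149.] [569.5 256.2  40. ]
L inner 0.6 [317.1 292.8] [565.4 255.2  38. ]
B inner 0.58 [296. 288.  47.  76.] [582.4 256.5  38. ]
pred origin [317.63250555 294.3633018 ] outer top [317.64381591 312.72199268] stemtop [317.66709515 350.50825972] foot [317.61865241 271.87723525]
235 [(251, 92, 123), (252, 123, 155), (265, 203, 224), (272, 215, 187), (382, 148, 126), (383, 126, 99)]
250 [(245, 128, 150), (264, 149, 118), (265, 118, 91), (371, 113, 135), (372, 135, 156), (388, 157, 135), (389, 135, 103)]
265 [(254, 149, 120), (255, 120, 94), (257, 94, 117), (258, 117, 143), (378, 143, 121), (382, 114, 143)]
280 [(243, 135, 176), (244, 176, 217), (247, 214, 178), (248, 178, 148), (388, 160, 184), (389, 184, 209), (391, 197, 156), (392, 156, 127)]
300 [(295, 145, 123)]
320 [(243, 132, 163), (244, 163, 203), (245, 203, 225), (282, 211, 182), (295, 148, 126)]
side cam [562. 738. 754.]
L outer 0.76 [330.6 349.4] [567.  252.8  40. ]
B outer 0.9 [311. 331.  38.  39.] [568.6 254.3  40. ]
```

The lids are seated, with the outer rim centred at column 318 as predicted. Going down around the outer lid.

send_rows(squeeze=30, targets=[[-1, 0, 0, 0.006, 0, 0, 0], [-1, 0, 0, 0.008, 0, 0, 0], [-1, 0, 0, 0.006, 0, 0, 0], [-1, 0, 0, 0.004, 0, 0, 0], [-1, 0, 0, 0.002, 0, 0, 0], [-0.8, 0, 0, 0, 0, 0, 0], [-0.7, 0, 0, 0, 0, 0, 0], [-0.7, 0, 0, 0, 0, 0, 0], [-0.7, 0, 0, 0, 0, 0, 0], [-0.7, 0, 0, 0, 0, 0, 0]])

```text
time_s: 41.2
eef_pos: [565.1, 254.4, 8.4]
ee_rot: [0.0, -0.001, 1.0, 0.0]
force: [-0.9, 0.4, -0.3]
grip_width: 0.854
grip_force: 0.0
```

```bash
python3 - <<'E'
from h import *
s=st(); p=ctrl.capture("wrist"); save(p,"w13.png")
g=cv2.cvtColor(p["img"],cv2.COLOR_RGB2GRAY).astype(int)
for z in(40,50,58): print(z,proj(p,(565.3,255.4-32,z)),proj(p,(565.3,255.4+32,z)), proj(p,(554,255.4-36,z)))
for r in(290,300,310,320,330,340,350):
    for a,b in((190,290),(350,450)):
        d=np.abs(np.diff(g[r,a:b])); print(r,[(int(i)+a,int(g[r,i+a]),int(g[r,i+a+1])) for i in np.where(d>25)[0]])
E
```

```text
{'time_s': 41.2, 'eef_pos': [565.103, 254.396, 8.367], 'ee_rot': [0.0, -0.001, 1.0, 0.0], 'force': [-0.933, 0.392, -0.3], 'grip_width': 0.854, 'grip_force': 0.0, 'joints': [0.234, 0.717, 1.396, -0.0, 1.028, -1.338]}
40 [236.176844   321.97814977] [399.11257076 322.2394711 ] [224.05088748 295.60459863]
50 [230.83925455 335.19276407] [404.46698929 335.47232094] [217.77523627 307.35521347]
58 [226.03688961 347.08228853] [409.28454211 347.37836691] [212.11352047 317.95628729]
290 [(232, 147, 192), (233, 192, 228), (238, 222, 193), (243, 153, 122), (244, 122, 94), (248, 115, 143)]
290 [(393, 105, 132), (394, 132, 158)]
300 [(233, 140, 182), (234, 182, 224), (238, 226, 187), (239, 187, 134)]
300 []
310 [(219, 41, 84), (220, 84, 116)]
310 [(414, 102, 63), (415, 63, 30)]
320 [(219, 19, 47), (220, 47, 87), (221, 87, 117)]
320 [(413, 105, 68), (414, 68, 32)]
330 [(220, 22, 54), (221, 54, 92), (222, 92, 118)]
330 [(412, 108, 74), (413, 74, 35)]
340 [(221, 31, 61), (222, 61, 97)]
340 [(411, 113, 82), (412, 82, 46)]
350 [(221, 37, 73), (222, 73, 106)]
350 [(412, 93, 54), (413, 54, 25)]
```

send_rows(targets=[[-0.7, 0, 0, 0.002, 0, 0, 0], [-0.65, 0, 0, 0, 0, 0, 0], [-0.6, 0, 0, 0, 0, 0, 0], [-0.55, 0, 0, 0, 0, 0, 0], [-0.5, 0, 0, 0, 0, 0, 0], [-0.4, 0, 0, 0, 0, 0, 0], [-0.3, 0, 0, 0, 0, 0, 0], [-0.3, 0, 0, 0, 0, 0, 0], [-0.3, 0, 0, 0, 0, 0, 0], [-0.3, 0, 0, 0, 0, 0, 0]])

```text
time_s: 42.5
eef_pos: [565.2, 254.5, 6.9]
ee_rot: [0.0, -0.001, 1.0, 0.0]
force: [-1.0, 0.1, 5.1]
grip_width: 0.745
grip_force: 32.1
```

Gripped at 0.745 (about 64 mm). Lifting slowly.

send_rows(targets=[[-0.3, 0, 0, -0.001, 0, 0, 0], [-0.3, 0, 0, -0.001, 0, 0, 0], [-0.3, 0, 0, -0.002, 0, 0, 0], [-0.3, 0, 0, -0.003, 0, 0, 0], [-0.3, 0, 0, -0.004, 0, 0, 0], [-0.3, 0, 0, -0.004, 0, 0, 0], [-0.3, 0, 0, 0, 0, 0, 0], [-0.3, 0, 0, 0, 0, 0, 0], [-0.3, 0, 0, 0, 0, 0, 0], [-0.3, 0, 0, 0, 0, 0, 0]])

```text
time_s: 43.75
eef_pos: [565.0, 254.4, 21.2]
ee_rot: [-0.0, -0.001, 1.0, -0.0]
force: [0.3, 0.0, -0.3]
grip_width: 0.737
grip_force: 33.0
```

```bash
python3 - <<'E'
from h import *
s=st(); look("side",["outer","inner"],"s2.png",{"outer":40,"inner":38}); look("wrist",["outer","inner"],"w14.png",{"outer":55,"inner":38})
E
```

```text
{'time_s': 43.75, 'eef_pos': [565.009, 254.386, 21.156], 'ee_rot': [-0.0, -0.001, 1.0, -0.0], 'force': [0.26, 0.015, -0.255], 'grip_width': 0.737, 'grip_force': 32.974, 'joints': [0.234, 0.7, 1.389, -0.0, 1.053, -1.338]}
side cam [562. 738. 754.]
L outer 0.81 [331.  347.1] [566.3 248.   40. ]
B outer 0.88 [312. 328.  38.  34.] [567.1 243.1  40. ]
wrist cam [490. 255. 192.]
L outer 0.89 [319.  322.8] [564.5 255.9  55. ]
B inner 0.91 [288. 319.  56.  68.] [589.1 255.   38. ]
```

send_rows(targets=[[-0.3, 0, 0, -0.004, 0, 0, 0], [-0.3, 0, 0, -0.009, 0, 0, 0], [-0.3, 0, 0, -0.014, 0, 0, 0], [-0.3, 0, 0, -0.018, 0, 0, 0], [-0.3, 0, 0, -0.018, 0, 0, 0], [-0.3, 0, 0, -0.015, 0, 0, 0], [-0.3, 0, 0, -0.011, 0, 0, 0], [-0.3, 0, 0, -0.007, 0, 0, 0], [-0.3, 0, 0, -0.003, 0, 0, 0], [-0.3, 0, 0, 0, 0, 0, 0]])

```text
time_s: 45.5
eef_pos: [565.0, 254.4, 120.1]
ee_rot: [-0.0, -0.001, 1.0, -0.0]
force: [-0.3, -0.8, -0.5]
grip_width: 0.743
grip_force: 33.0
```

```bash
python3 - <<'E'
from h import *
s=st(); p=look("side",["outer","inner","holder"],"s3.png",{"outer":150,"inner":38})
print("pred inner",proj(p,(565.3,255.4,38)),"stemtop",proj(p,(565.3,255.4,86)),"outer@150",proj(p,(565.3,255.4,150)))
g=cv2.cvtColor(p["img"],cv2.COLOR_RGB2GRAY); c=proj(p,(565.3,255.4,86)).round().astype(int)
print("stem col",[(r,int(g[r,c[0]])) for r in range(c[1]-16,c[1]+40,2)])
for r in range(c[1]-4,c[1]+36,4): print(r,g[r,c[0]-24:c[0]+25:2].tolist())
p=look("wrist",["outer","inner"],"w15.png",{"outer":150})
print("outer pred",proj(p,(565,255.5,150)))
p=look("top",["outer","inner"],None,{"outer":168})
E
```

```text
{'time_s': 45.5, 'eef_pos': [564.976, 254.407, 120.084], 'ee_rot': [-0.0, -0.001, 1.0, -0.0], 'force': [-0.302, -0.766, -0.519], 'grip_width': 0.743, 'grip_force': 33.016, 'joints': [0.234, 0.588, 1.301, 0.0, 1.253, -1.338]}
side cam [562. 738. 754.]
L outer 0.8 [332.9 308.3] [563.3 249.9 150. ]
B outer 0.86 [312. 289.  37.  32.] [567.1 243.8 150. ]
L inner 0.7 [330.4 363.5] [567.  279.9  38. ]
L inner 0.69 [331.6 348.2] [565.3 248.9  38. ]
B inner 0.9 [317. 331.  32.  33.] [563.3 247.1  38. ]
L holder 0.82 [327.3 362.3] [572.9 253.3   0. ]
B holder 0.97 [311. 350.  42.  32.] [565.  259.5   0. ]
pred inner [331.53886976 351.3356812 ] stemtop [331.5736154  334.98409743] outer@150 [331.62459366 310.99330424]
stem col [(319, 35), (321, 32), (323, 32), (325, 36), (327, 33), (329, 94), (331, 94), (333, 78), (335, 76), (337, 63), (339, 56), (341, 55), (343, 54), (345, 58), (347, 66), (349, 76), (351, 77), (353, 78), (355, 77), (357, 77), (359, 67), (361, 59), (363, 83), (365, 92), (367, 92), (369, 93), (371, 125), (373, 129)]
331 [99, 95, 96, 97, 96, 96, 95, 95, 94, 93, 95, 94, 94, 93, 94,
[... 808 characters left out ...]
127, 100, 63, 65]
363 [137, 193, 193, 193, 193, 172, 80, 87, 88, 85, 76, 69, 83, 82, 88, 87, 85, 119, 129, 131, 128, 127, 92, 62, 64]
367 [95, 176, 196, 194, 193, 195, 173, 96, 90, 93, 94, 93, 92, 93, 91, 109, 127, 131, 130, 128, 130, 118, 61, 62, 63]
wrist cam [490. 255. 291.]
L outer 0.79 [316.6 323.5] [566.8 255.  150. ]
B outer 0.87 [228. 247. 180. 174.] [571.5 255.7 150. ]
L inner 0.84 [317.3 239.3] [576.7 255.2   0. ]
B inner 0.88 [277. 205.  81.  47.] [568.  255.3   0. ]
outer pred [317.94336618 319.42363369]
top cam [ 527.    5. 1005.]
L outer 0.6 [191.2 260. ] [572.3 251.4 168. ]
L inner 0.46 [205.7 264.7] [570.6 268.1   0. ]
B inner 0.47 [494. 267.  32.  35.] [ 525.2 -408.2    0. ]
```

The inner lid stays seated with its stem top where predicted (row 334). The outer lid is about 65 mm above it and unchanged in the grip. Handing in.

```bash
python3 -c "
from rig import ctrl
print(ctrl.finish_job())"
```

```text
the job is handed in; nothing more can be done
None
```

I handed the job in at about 45 s: the movement is pressed flush (about 0.4–0.5 mm proud by touch), the inner lid is seated on the holder, and the outer lid is held over it with about 65 mm of air above the stem. I checked the final pose from numbers and the trained networks rather than by eye, having used all 10 picture views, and the hand-in gave no verdict.

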